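# Close the square project box and hold the long box's lid over it for a clearance check

## Robot

A 7-joint arm with a two-finger parallel gripper is mounted at the origin on the work surface. World frame = base frame: x ahead of the robot, y to its left, z up, the work surface at z = 0. Lengths are in mm, angles in rad, forces in N, time in s.
With the tool pointing down it reaches from about 400 to 875 mm from the base axis. Payload 4.4 kg.
Tool frame: the origin (TCP) lies midway between the tips of the shut fingers; the grasp point (between the pads) lies ctrl.grip_depth behind it (ctrl.grip_depth is the distance from the TCP to the grasp point, in mm); z points along the fingers, y is the line along which they close (so a half turn about z gives the same grasp; the last joint's range is limited). The gripper opens to 85 mm and grips with 20 to 120 N. Pads are 22 mm wide; open, the fingers measure 114 mm over their backs; the gripper's body (76 mm by 85 mm) begins 54 mm behind the grasp point. The pads swing forward as they close: fully open they stand 13 mm farther back than shut.
Start: joints at [1.149, 0.628, 0.038, 1.517, -0.027, 0.996, -0.02], TCP at [226.449, -609.293, 231.313] pointing down, gripper open.
Joint ranges: [-3.06, 3.06], [-0.37, 2.12], [-1.25, 1.32], [0.18, 2.47], [-1.1, 4.24], [0.23, 1.98], [-2.94, 2.94]. Speed limits (rad/s): [2.57, 2.57, 3.14, 3.14, 3.14, 3.14, 3.14].

## Interface

Orientations are given as [roll, pitch, yaw] about the fixed x, y, z axes, in that order (R = Rz(yaw) Ry(pitch) Rx(roll)).
In Python, from cell import ctrl gives the robot as it stands.
- The arm moves only by the tool carry_out, never from a script. Its argument "deltas" is one flat list of numbers, 7 for each row, row after row: the turn, a rotation vector about the tool's x, y, z in degrees, then the shift along the tool's x, y, z in m, then the closure, from -1 (fully open) to 1 (shut). In form: [wx, wy, wz, dx, dy, dz, claw, wx, wy, wz, dx, dy, dz, claw, ...]. A call has 1 to 12 rows; each row shifts and turns the commanded pose from where the row before left it, along the tool's axes as they then stand; what a row does not reach is not made up. A row lasts 1/8 s, in which the tool goes at most 62.5 mm and 10.7 degrees, less where a joint would pass 70% of its speed; a pose out of reach is approached as far as the arm can. A call with a gripper value outside its range is refused whole. The fingers move at their own pace and stop on an object; the grip force is fixed at half the most. Time passes only in rows, so rows that do not move let the fingers close. It gives the time, the measured TCP pose, the force, the opening and the grip force at its end, in the units of the state.
- ctrl.read_state(): the state, without advancing time (a new reading comes with each control period).
- ctrl.get_image(name): name is "side" or "top" or "wrist"; returns the picture (480x640x3 uint8, red, green, blue); there is no depth.
- ctrl.calibration(name): a dict with "mtx" (3x3 intrinsics, pixels), "R" (3x3) and "t" (3): a world point X has camera coordinates R X + t. Camera axes: x right, y down, z forward; pixel columns grow to the right and rows downward; lengths in mm; the calibration is good to about 2 mm. A picture is of the moment at which its call begins: read the wrist's pose just before it. calibration takes no time and is no camera call; for the wrist camera it gives the pose at the moment of the call.
- ctrl.finish_job(): hands the job in; it is judged then, once.
The state is a dict: "clock": time; "qpos": joint angles; "qd": joint speeds; "tau": joint torques, N m; "eef_pos": TCP position; "tool_rot": TCP orientation; "force": force on the tool from outside, world axes, zero at the start; "torque": the same for the moment, N m; "width": finger opening in mm; "gripper_force": force on a finger pad.
Only numpy, scipy, OpenCV 4.12 (cv2) and the standard library are available. Lean on these libraries where they do the work, as an engineer would, in place of code of your own. Each camera call takes 0.05 s, during which the arm holds its last target. There are 200 camera calls.

## Task

Two open grey project boxes stand on the green mat and their lids lie about on the other side of the soldering stand, tweezers and magnifier. Put the square lid on the square box, fully home, and let go of it; then fetch the long lid over the things in between and hold it level and squarely lined up about a centimetre above the rim of the long box, never letting it touch the box, so that I can look under it and check that the parts inside clear it. Finish while still holding it there, steady, and leave the boxes and everything else standing where they are.

Things in the scene. Friction and masses are not known exactly. Their poses are not given: they have to be found in the camera images.
- square_box: Open grey plastic project box, 60 x 60 mm outside, 40 mm high, walls and floor 3 mm, circuit board inside, all parts at least 7 mm below the rim; loose, about 200 g, on the mat (3 mm thick). Origin at the centre of its underside, x, y along its sides, z up. A black cable gland sticks out 16 mm from its +x side, below the rim.
- square_rim (a point): Centre of the square box's opening at rim height, 40 mm above its underside; same axes.
- square_lid: Its lid, about 30 g, right way up on the bare board: plate 60 x 60 x 10 mm over a thin locating lip 4 mm deep, set in 5 mm all round; 14 mm high in all. Origin at the centre of the lip's lower edge, x, y along its sides, z up. Grip the plate's edges (4 to 14 mm above origin). Home: lip in the box with 2 mm play each side, plate on the rim, origin 4 mm below the rim; fits any of four ways round.
- long_box: Open grey plastic project box, 112 mm (x) by 62 mm (y) outside, 34 mm high, walls and floor 3 mm, circuit board and battery holder inside, all parts at least 6 mm below the rim; loose, about 260 g, on the mat (3 mm thick). Origin at the centre of its underside, z up. A black cable gland sticks out 16 mm from its +x end, below the rim.
- long_rim (a point): Centre of the long box's opening at rim height, 34 mm above its underside; same axes.
- long_lid: Its lid, about 45 g, right way up on the bare board: plate 112 (x) x 62 (y) x 10 mm over a thin locating lip 4 mm deep, set in 5 mm all round; 14 mm high in all. Origin at the centre of the lip's lower edge, z up. Grip the plate's long edges (62 mm apart, 4 to 14 mm above origin); fits either way round.
- iron_stand: Soldering stand in black metal with a cordless iron in its sloping coil, 0.6 kg, base 105 x 75 mm, 155 mm high, loose, standing in the row between lids and boxes. Origin at the centre of its underside. Leave alone.
- tweezer_rack: Black rack with four steel tweezers standing on end, foot 46 x 86 mm, 118 mm high, loose, in the same row. Origin at the centre of its underside. Leave alone.
- magnifier: White plastic magnifier, round base 80 mm across, lens 85 mm across on a stem, leaning to its +x, 172 mm high, loose, in the same row. Origin at the centre of its underside. Leave alone.
- screw_dish: Steel dish of screws, 56 mm across, 18 mm high, on the mat between the boxes. Origin at the centre of its underside. Leave alone.
- flux_jar: Small jar, 42 mm across, 32 mm high, on the mat. Origin at the centre of its underside. Leave alone.
- cleaner_bottle: White bottle, 38 mm across, 85 mm high, among the lids. Origin at the centre of its underside. Leave alone.
- solder_reel: Solder reel standing on its flange, 60 mm across, 40 mm high, among the lids. Origin at the centre of its underside. Leave alone.
- closed_box: Finished project box with its lid screwed on, 85 x 56 x 41 mm, at the back. Origin at the centre of its underside. Leave alone.
Mind the look-alikes: they are no part of the job. Leave any purple look-alike of the long_lid alone.

How it is judged:
By the outcome, as a careful person would: the job done as asked, in the order asked, and still so for the second after the job is handed in, while the arm keeps its last pose, push and grip.
It also fails if it takes over 66 s, if anything falls off the work surface, if the arm or the gripper's body presses on something with over 40 N, if the wrist force passes 120 N, or if a joint passes its speed limit or range.

## Working session

There is one attempt and no reset: what is moved stays moved. The work goes in short steps, Python scripts to look and compute and a tool call to move; the robot and the scene stay as the last step left them, time stands still between calls to the robot, and variables do not carry over. Pictures are saved under pics/ and viewed, at most 10 in all, crops included, and the job is handed in when it is done.

Besides the shell and the picture viewer there is one more tool, called after "Call:" in YAML: its name, and indented under it one key for each argument. carry_out: Moves the arm, as the interface text tells. Its arguments: {"type":"object","properties":{"deltas":{"type":"array"}},"required":["deltas"]}

```bash
mkdir -p pics; ls
python3 - <<'E'
from cell import ctrl
import cv2,numpy as np
s=ctrl.read_state()
print(s['clock'],s['eef_pos'],s['tool_rot'],s['width'],ctrl.grip_depth)
for n in ['top','side']:
    im=ctrl.get_image(n); cv2.imwrite(f'pics/{n}0.png',im[:,:,::-1]); c=ctrl.calibration(n); np.savez(f'{n}.npz',im=im,**c); print(n,c)
E
```

```text
pics
0.0 [ 226.24075095 -608.69763278  230.3965504 ] [-3.13972135e+00 -5.87043119e-07  3.55747551e-01] 85.4749008362352 18.700000000000003
top {'mtx': array([[585.73910572,   0.        , 320.86740238],
       [  0.        , 585.73910572, 235.34908083],
       [  0.        ,   0.        ,   1.        ]]), 'R': array([[ 0.02067528, -0.99958186, -0.02021456],
       [-0.98739607, -0.01724161, -0.15732679],
       [ 0.15691248,  0.02321255, -0.98733968]]), 't': array([  31.45409662,  544.65903472, 1311.05702669])}
side {'mtx': array([[449.35731291,   0.        , 313.9358696 ],
       [  0.        , 449.35731291, 236.86264053],
       [  0.        ,   0.        ,   1.        ]]), 'R': array([[ 0.89916837, -0.4374232 , -0.01253749],
       [-0.34021359, -0.6807504 , -0.64871689],
       [ 0.27522891,  0.58757114, -0.76092654]]), 't': array([-487.27439009,  256.99329699,  881.45131751])}
```

View pics/top0.png

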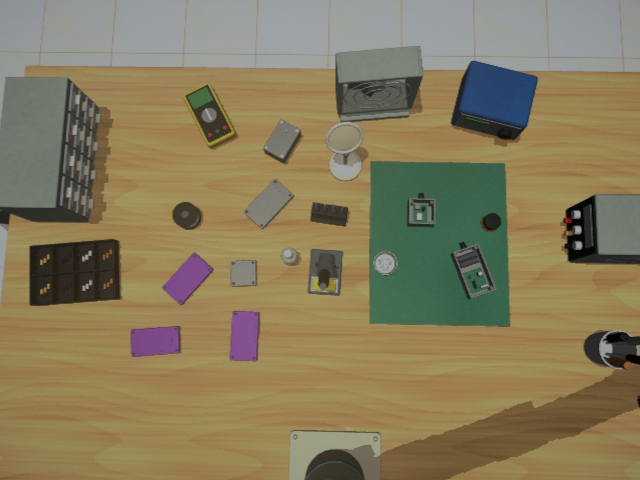

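View pics/side0.png

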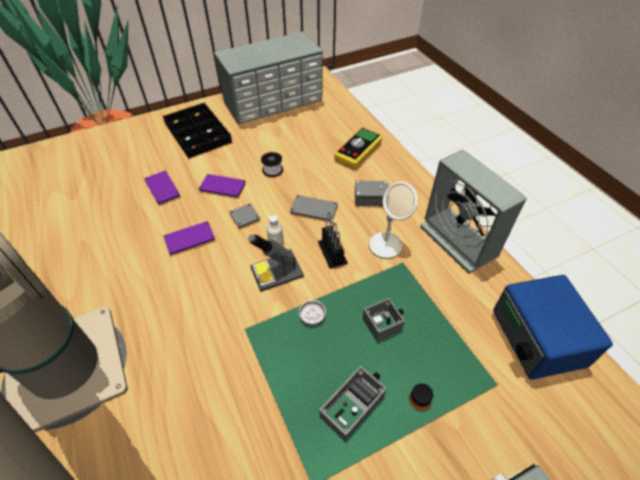

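Top view: the grey square lid is at about (244,273). Two things could be the long lid: the thin grey plate at (269,203), with corner dots, and the closed box at (282,141), which is smaller and thick. The purple plates at (188,278), (155,341) and (244,335) are look-alikes. The grey plate at (269,203) fits. The boxes are at (422,212) and (473,270), each with its gland on the upper side.

```bash
cat > h.py <<'E'
import cv2,numpy as np
def load(n): return dict(np.load(f'{n}.npz'))
def ray(c,p):
    d=c['R'].T@np.linalg.inv(c['mtx'])@np.array([p[0],p[1],1.]); return -c['R'].T@c['t'],d/np.linalg.norm(d)
def plane(c,p,z):
    o,d=ray(c,p); return o+d*(z-o[2])/d[2]
def tri(c1,p1,c2,p2):
    o1,d1=ray(c1,p1);o2,d2=ray(c2,p2)
    s=np.linalg.lstsq(np.c_[d1,-d2],o2-o1,rcond=None)[0]
    a,b=o1+d1*s[0],o2+d2*s[1]; return (a+b)/2,np.linalg.norm(a-b)
def proj(c,X):
    q=c['mtx']@(c['R']@np.asarray(X,float)+c['t']); return q[:2]/q[2]
def grey(im,sat=45,lo=60,hi=230):
    h=cv2.cvtColor(im,cv2.COLOR_RGB2HSV); return ((h[...,1]<sat)&(h[...,2]>lo)&(h[...,2]<hi)).astype(np.uint8)*255
def blob(m,p,r):
    n,l,st,ce=cv2.connectedComponentsWithStats(m)
    ys,xs=np.mgrid[:m.shape[0],:m.shape[1]]
    k=l[(np.hypot(xs-p[0],ys-p[1])<r)&(l>0)]
    if not len(k): return None
    k=np.bincount(k).argmax()
    c=cv2.findContours((l==k).astype(np.uint8),cv2.RETR_EXTERNAL,cv2.CHAIN_APPROX_NONE)[0]
    return max(c,key=cv2.contourArea)
E
python3 - <<'E'
from h import *
T,S=load('top'),load('side')
for n,pt,ps in [('sqlid',(244,273),(245,215)),('longlid',(269,203),(314,208))]:
    r=[]
    for c,p in ((T,pt),(S,ps)):
        b=blob(grey(c['im']),p,6); R=cv2.minAreaRect(b); M=cv2.moments(b); r.append((M['m10']/M['m00'],M['m01']/M['m00'])); print(n,R,r[-1],cv2.contourArea(b))
        if c is T: B=[plane(T,q,14)[:2].round(1).tolist() for q in cv2.boxPoints(R)]; print(B)
    print(tri(T,r[0],S,r[1]))
im=T['im'][:,:,::-1]; si=S['im'][:,:,::-1]
a=cv2.resize(im[110:300,220:310],None,fx=3,fy=3,interpolation=3)
b=cv2.resize(im[180:310,400:520],None,fx=4,fy=4,interpolation=3)
o=np.zeros((600,800,3),np.uint8);o[:570,:270]=a;o[:520,290:770]=b
cv2.imwrite('pics/crop1.png',o)
E
```

```text
sqlid ((243.0, 272.5), (25.0, 24.0), 90.0) (242.93181153058237, 272.742464149839) 569.5
[[486.2, 253.0], [487.2, 196.3], [428.5, 194.1], [427.4, 250.3]]
sqlid ((244.362060546875, 215.15518188476562), (17.26966667175293, 23.95469856262207), 68.19859313964844) (244.21138211382112, 215.25585844093732) 348.5
(array([456.53094745, 225.04309426,   5.12670878]), np.float64(1.8513916465990128))
longlid ((267.94921875, 203.3151397705078), (25.087284088134766, 45.83443069458008), 43.66777801513672) (268.0356596265687, 203.33792470156106) 1089.0
[[603.6, 229.4], [686.1, 156.4], [644.2, 111.6], [562.5, 184.5]]
longlid ((313.4216003417969, 207.38092041015625), (43.26895523071289, 18.033531188964844), 11.633634567260742) (313.6228710462287, 207.52481751824817) 685.0
(array([625.27660164, 171.62133624,   4.26551436]), np.float64(1.3117601304489188))
```

View pics/crop1.png

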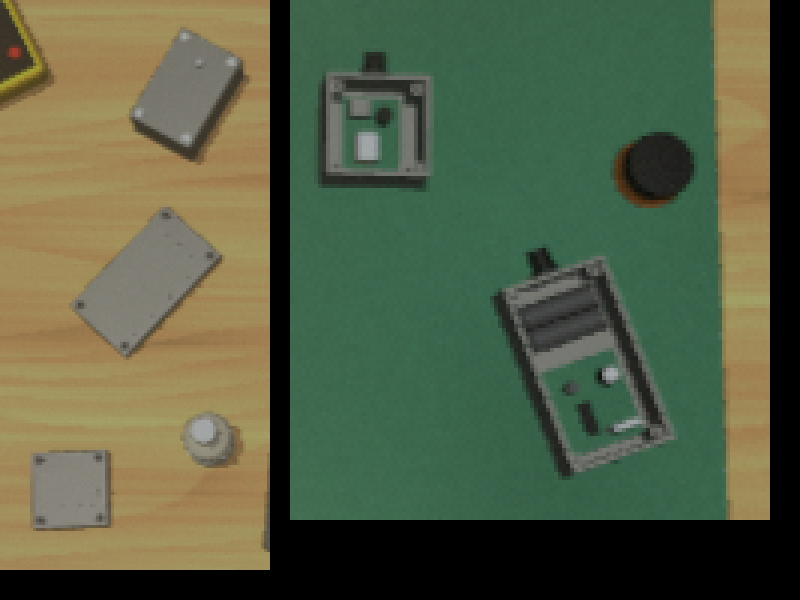

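The crop shows the thin square and long grey lids with four corner screws each, and the much thicker closed box behind them. Both open boxes have their gland on the upper (+x-ish) side. Next: rough box poses, obstacle positions and the wrist camera offset.

Run:
```python
from h import *
from cell import ctrl
from scipy.spatial.transform import Rotation as Ro
T,S=load('top'),load('side')
# crop px -> image px for the boxes
f=lambda q:((q[0]-290)/4+400,q[1]/4+180)
for n,qs,z in [('sqbox',[(330,76),(432,76),(430,176),(324,178)],43),('longbox',[(500,293),(604,259),(674,436),(573,472)],37)]:
    P=np.array([plane(T,f(q),z)[:2] for q in qs]); print(n,P.round().tolist(),P.mean(0).round(1))
for n,q,z in [('stand',(325,272),50),('standtip',(325,258),150),('rack',(330,213),110),('lens',(344,138),150),('bottle',(289,256),85),('reel',(187,215),40),('dish',(386,263),18)]: print(n,plane(T,q,z).round())
s=ctrl.read_state();c=ctrl.calibration('wrist');R=Ro.from_euler('xyz',s['tool_rot']).as_matrix()
C=-c['R'].T@c['t'];print('cam in tool',R.T@(C-s['eef_pos']),'axes',(R.T@c['R'].T).round(3).tolist(),c['mtx'][0])
```

```text
sqbox [[633.0, -164.0], [634.0, -223.0], [575.0, -221.0], [573.0, -160.0]] [ 604.  -192.2]
longbox [[509.0, -262.0], [529.0, -322.0], [428.0, -359.0], [407.0, -302.0]] [ 468.3 -311.2]
stand [459.  31.  50.]
standtip [479.  30. 150.]
rack [584.  21. 110.]
lens [743.  -7. 150.]
bottle [489. 111.  85.]
reel [587. 356.  40.]
dish [ 485. -111.   18.]
cam in tool [  66.00245414   -0.94343102 -143.62220883] axes [[0.002, -0.964, -0.265], [1.0, 0.002, -0.0], [0.001, -0.265, 0.964]] [425.86297947   0.         320.11629664]
```

Call:
carry_out:
  deltas: [0, 0, 10.2, 0, 0, -0.02, -1, 0, 0, 10.2, 0, 0, -0.02, -1, 0, 0, 0, 0.04, -0.04, -0.005, -1, 0, 0, 0, 0.042, -0.042, -0.005, -1, 0, 0, 0, 0.042, -0.042, -0.005, -1, 0, 0, 0, 0.042, -0.042, -0.005, -1, 0, 0, 0, 0.042, -0.042, -0.005, -1, 0, 0, 0, 0.042, -0.042, -0.005, -1, 0, 0, 0, 0.042, -0.042, 0, -1, 0, 0, 0, 0.04, -0.04, 0, -1, 0, 0, 0, 0, 0, 0, -1]

```text
clock: 1.48
eef_pos: [562.4, -270.9, 300.3]
tool_rot: [-3.137, -0.001, 0.01]
force: [-1.6, 0.5, -0.1]
width: 85.5
gripper_force: 0.0
```

```bash
cat >> h.py <<'E'
def shot(n):
    from cell import ctrl
    s=ctrl.read_state(); c=ctrl.calibration('wrist'); im=ctrl.get_image('wrist')
    np.savez(f'{n}.npz',im=im,tcp=s['eef_pos'],rot=s['tool_rot'],**c); cv2.imwrite(f'pics/{n}.png',im[:,:,::-1]); print(n,s['clock'],s['eef_pos'],s['tool_rot'],s['width'],s['gripper_force'],s['force'])
E
python3 -c "
from h import *
shot('wA')"
```

```text
wA 1.475 [ 562.41454891 -270.89589638  300.31921005] [-3.13748620e+00 -1.09179645e-03  9.63692117e-03] 85.45874059423753 0.0 [-1.63543465  0.47012532 -0.09815277]
```

View pics/wA.png

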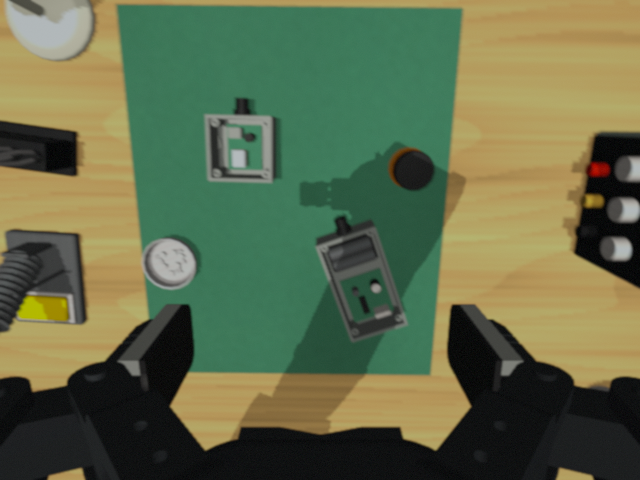

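Call:
carry_out:
  deltas: [0, 0, 0, 0, -0.04, 0, -1, 0, 0, 0, 0, -0.04, 0, -1, 0, 0, 0, 0, -0.04, 0, -1, 0, 0, 0, 0, -0.02, 0, -1, 0, 0, 0, 0, 0, 0, -1]

```text
clock: 2.15
eef_pos: [558.4, -137.3, 301.4]
tool_rot: [3.141, 0.0, 0.001]
force: [0.3, -0.4, 0.1]
width: 85.6
gripper_force: 0.0
```

```bash
python3 -c "
from h import *
shot('wB')"
```

```text
wB 2.15 [ 558.38110293 -137.33837909  301.39206033] [3.14123391e+00 9.15145163e-05 7.89315248e-04] 85.62618146306228 0.0 [ 0.28198321 -0.42088748  0.14729811]
```

Call:
carry_out:
  deltas: [0, 0, 0, 0, -0.05, 0, -1, 0, 0, 0, 0, -0.05, 0, -1, 0, 0, 0, 0, -0.05, 0, -1, 0, 0, 0, 0, -0.05, 0, -1, 0, 0, 0, 0, -0.05, 0, -1, 0, 0, 0, 0, -0.02, 0, -1, 0, 0, 0, 0, 0, 0, -1]

```text
clock: 3.08
eef_pos: [559.2, 131.8, 301.1]
tool_rot: [3.141, -0.0, -0.0]
force: [-0.0, 0.2, 0.0]
width: 85.1
gripper_force: 0.0
```

```bash
python3 -c "
from h import *
shot('wC')"
```

```text
wC 3.075 [559.15549317 131.78929517 301.11177624] [ 3.14058485e+00 -9.74704231e-05 -2.41194265e-04] 85.11689651221307 0.0 [-0.01357532  0.17856037  0.0206426 ]
```

Call:
carry_out:
  deltas: [0, 0, 0, 0, -0.04, 0, -1, 0, 0, 0, 0, -0.04, 0, -1, 0, 0, 0, 0, -0.03, 0, -1, 0, 0, 0, 0, 0, 0, -1]

```text
clock: 3.62
eef_pos: [559.2, 242.3, 301.1]
tool_rot: [3.141, -0.0, 0.0]
force: [0.8, -0.1, 1.1]
width: 85.5
gripper_force: 0.0
```

```bash
python3 -c "
from h import *
shot('wD')
a,b=load('wB'),load('wC')
cv2.imwrite('pics/bc.png',np.hstack([cv2.resize(x['im'][:,:,::-1],(400,300)) for x in(a,load('wD'))]))"
```

```text
wD 3.625 [559.15920462 242.28155187 301.07613536] [ 3.14129696e+00 -7.20842700e-05  1.34388163e-05] 85.46660017253039 0.0 [ 0.78279233 -0.13408749  1.13429295]
```

View pics/bc.png

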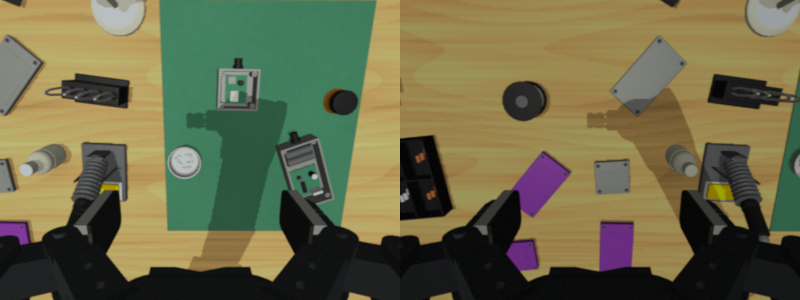

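wA: square box at (240,148), long box at (362,281), dish (170,262), jar (412,170). wD (full-scale pixels): long lid (398,120), square lid (341,283), bottle (450,258), stand (520,290); the shadow of the gripper reaches near the long lid. Now measure the corners.

```bash
cat >> h.py <<'E'
def quad(c,p,r=40,lo=70,hi=235,sat=50,dil=3):
    m=grey(c['im'],sat,lo,hi)
    w=np.zeros_like(m); cv2.circle(w,(int(p[0]),int(p[1])),r,255,-1); m&=w
    m=cv2.morphologyEx(m,cv2.MORPH_OPEN,np.ones((2,2),np.uint8))
    b=blob(m,p,r*0.6); h=cv2.convexHull(b)
    return cv2.boxPoints(cv2.minAreaRect(h)),h
E
python3 - <<'E'
from h import *
W={k:load('w'+k) for k in 'ABCD'}
out=[]
def run(n,obs,z,r,lo):
    C=[]
    for k,p in obs:
        q,h=quad(W[k],p,r,lo); 
        e=np.diff(np.r_[q,q[:1]],axis=0); L=np.hypot(*e.T)
        P=np.array([plane(W[k],x,z)[:2] for x in q]); ee=np.diff(np.r_[P,P[:1]],axis=0); LL=np.hypot(*ee.T); i=LL[:2].argmax()
        print(n,k,'px c',q.mean(0).round(1),'L',L[:2].round(1),'world c',P.mean(0).round(1),'size',LL[:2].round(1),'yaw',np.degrees(np.arctan2(*ee[i][::-1])).round(1)); C.append((W[k],q.mean(0)))
        v=W[k]['im'][:,:,::-1].copy(); cv2.polylines(v,[q.astype(int)],True,(0,0,255),1); x,y=q.mean(0).astype(int); out.append(cv2.resize(cv2.copyMakeBorder(v,70,70,70,70,0)[y:y+140,x:x+140],(200,200),interpolation=cv2.INTER_NEAREST))
    print(tri(*C[0],*C[1]))
run('sqlid',[('D',(341,283)),('C',(450,283))],14,45,80)
run('lolid',[('D',(398,120)),('C',(507,120))],14,70,80)
run('sqbox',[('A',(240,148)),('B',(381,144))],43,55,95)
run('lobox',[('A',(362,281)),('B',(486,269))],37,70,95)
cv2.imwrite('pics/q.png',np.vstack([np.hstack(out[::2]),np.hstack(out[1::2])]))
E
```

```text
sqlid D px c [340.3 284.7] L [54.3 50.6] world c [454.  220.9] size [57.7 58.5] yaw -175.2Traceback (most recent call last):
  File "<stdin>", line 13, in <module>
  File "<stdin>", line 7, in run
  File "h.py", line 31, in quad
    b=blob(m,p,r*0.6); h=cv2.convexHull(b)
                         ~~~~~~~~~~~~~~^^^
cv2.error: OpenCV(4.12.0) /io/opencv/modules/imgproc/src/convhull.cpp:143: error: (-215:Assertion failed) total >= 0 && (depth == CV_32F || depth == CV_32S) in function 'convexHull'
```

```bash
cat > m.py <<'E'
from h import *
W={k:load('w'+k) for k in 'ABCD'}
out=[]
def run(n,obs,z,r,lo):
    C=[]
    for k,p in obs:
        q,h=quad(W[k],p,r,lo); 
        P=np.array([plane(W[k],x,z)[:2] for x in q]); ee=np.diff(np.r_[P,P[:1]],axis=0); LL=np.hypot(*ee.T); i=LL[:2].argmax()
        print(n,k,'px c',q.mean(0).round(1),'world c',P.mean(0).round(1),'size',LL[:2].round(1),'yaw',np.degrees(np.arctan2(*ee[i][::-1])).round(1)); C.append((W[k],q.mean(0)))
        v=W[k]['im'][:,:,::-1].copy(); cv2.polylines(v,[q.astype(int)],True,(0,0,255),1); x,y=q.mean(0).astype(int); out.append(cv2.resize(cv2.copyMakeBorder(v,70,70,70,70,0)[y:y+140,x:x+140],(200,200),interpolation=cv2.INTER_NEAREST))
    print([np.round(v,1) for v in tri(*C[0],*C[1])])
run('sqlid',[('D',(341,283)),('C',(231,283))],14,45,80)
run('lolid',[('D',(398,120)),('C',(289,120))],14,70,80)
run('sqbox',[('A',(240,148)),('B',(381,144))],43,55,95)
run('lobox',[('A',(362,281)),('B',(486,269))],37,70,95)
cv2.imwrite('pics/q.png',np.vstack([np.hstack(out[::2]),np.hstack(out[1::2])]))
E
python3 m.py
```

```text
sqlid D px c [340.3 284.7] world c [454.  220.9] size [57.7 58.5] yaw -175.2
sqlid C px c [237.9 284.7] world c [453.8 220.9] size [59.6 58.7] yaw -86.2
[array([454.4, 220.9,  14.1]), np.float64(0.2)]
lolid D px c [398.1 122.5] world c [622.4 167.5] size [110.2  60.4] yaw -42.6
lolid C px c [284.5 122.5] world c [622.3 167.7] size [110.3  60.7] yaw -42.9
[array([623.7, 167. ,  14.5]), np.float64(0.1)]
sqbox A px c [239.5 149. ] world c [ 602.2 -194.2] size [60.7 61.6] yaw 179.0
sqbox B px c [382.7 144.1] world c [ 603.2 -194.5] size [60.4 61.2] yaw -90.9
[array([ 603.4, -194.4,   43.7]), np.float64(1.0)]
lobox A px c [377. 289.] world c [ 463.5 -328.5] size [10.2  8.8] yaw -89.2
lobox B px c [494.2 279.3] world c [ 467.2 -315.2] size [ 62.5 113.3] yaw -157.4
[array([ 449.2, -334.3,   -6.3]), np.float64(6.0)]
```

View pics/q.png

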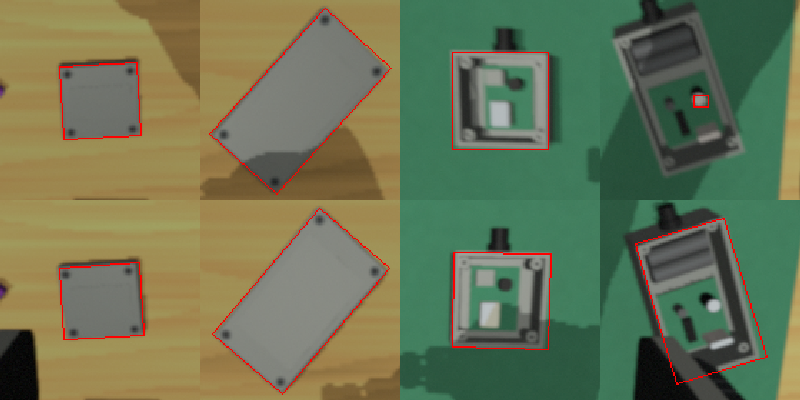

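Lids measure 14.1 and 14.5 mm high, and the square rim 43.7 mm, which matches the text. The outlines fit everything except the long box, which the shadow and finger spoil; I'll redo that later. Going to the square lid at (454, 221), yaw 4.2°.

Call:
carry_out:
  deltas: [0, 0, 0, -0.035, 0.007, 0, -1, 0, 0, 0, -0.035, 0.007, 0.02, -1, 0, 0, 0, -0.035, 0.007, 0.04, -1, 0, 0, -4.2, 0, 0, 0.05, -1, 0, 0, 0, 0, 0, 0.05, -1, 0, 0, 0, 0, 0, 0.05, -1, 0, 0, 0, 0, 0, 0.03, -1, 0, 0, 0, 0, 0, 0.01, -1, 0, 0, 0, 0, 0, 0, -1]

```text
clock: 4.8
eef_pos: [454.5, 220.0, 51.6]
tool_rot: [3.141, -0.0, 0.071]
force: [-0.3, 0.1, 0.9]
width: 85.3
gripper_force: 0.0
```

```bash
python3 -c "
from h import *
shot('wE')"
```

```text
wE 4.8 [454.45051988 220.00585353  51.5680641 ] [ 3.14055278e+00 -3.07684924e-04  7.08202143e-02] 85.33987749991903 0.0 [-0.30919029  0.09290317  0.89106317]
```

View pics/wE.png

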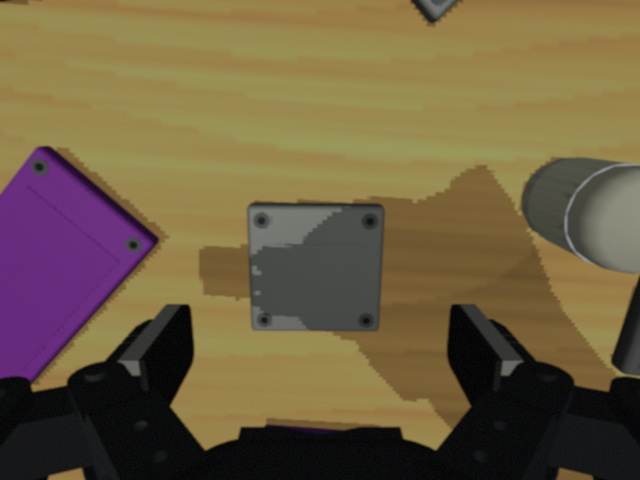

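wE: the square lid spans (248..384, 205..330), squarely between the fingers. The bottle (560–640,160–270) is clear. Descending and closing.

Call:
carry_out:
  deltas: [0, 0, 0, 0, 0, 0.03, -1, 0, 0, 0, 0, 0, 0.02, -1, 0, 0, 0, 0, 0, 0.0035, -1, 0, 0, 0, 0, 0, 0, 1, 0, 0, 0, 0, 0, 0, 1, 0, 0, 0, 0, 0, 0, 1, 0, 0, 0, 0, 0, 0, 1, 0, 0, 0, 0, 0, 0, 1]

```text
clock: 5.85
eef_pos: [454.6, 221.9, -0.5]
tool_rot: [-3.141, -0.002, 0.073]
force: [-0.3, -0.6, 7.0]
width: 58.4
gripper_force: 63.9
```

```bash
python3 -c "
from h import *
shot('wF')
c=load('wE')
P=np.array([plane(c,p,14)[:2] for p in [(249,206),(384,207),(380,330),(252,330)]]);print(P.round(1).tolist(),P.mean(0),P.mean(0)-c['tcp'][:2])
"
```

```text
wF 5.85 [454.56068397 221.91090757  -0.51582893] [-3.14080004e+00 -2.24521506e-03  7.27123868e-02] 58.37760477602242 63.90796422958374 [-0.26167507 -0.61220708  7.03751178]
[[482.5, 253.4], [486.3, 195.2], [427.9, 190.5], [423.5, 250.4]] [455.07355841 222.38370372] [0.62303853 2.37785019]
```

Call:
carry_out:
  deltas: [0, 0, 0, 0, 0, -0.01, 1, 0, 0, 0, 0, 0, -0.02, 1, 0, 0, 0, 0, 0, -0.05, 1, 0, 0, 0, 0, 0, -0.05, 1, 0, 0, 0, 0, 0, -0.05, 1, 0, 0, 5.1, 0, 0, -0.04, 1, 0, 0, 0, 0, 0, -0.02, 1, 0, 0, 0, 0, 0, 0, 1]

```text
clock: 6.9
eef_pos: [454.5, 222.1, 240.1]
tool_rot: [-3.139, -0.004, -0.016]
force: [-0.1, 0.9, -1.2]
width: 57.8
gripper_force: 64.5
```

Call:
carry_out:
  deltas: [0, 0, 0, 0.009, 0.025, 0, 1, 0, 0, 0, 0.0183, 0.0489, 0, 1, 0, 0, 0, 0.0183, 0.0489, 0, 1, 0, 0, 0, 0.0183, 0.0489, 0, 1, 0, 0, 0, 0.0183, 0.0489, 0, 1, 0, 0, 0, 0.0183, 0.0489, 0, 1, 0, 0, 0, 0.0183, 0.0489, 0, 1, 0, 0, 0, 0.0183, 0.0489, 0, 1, 0, 0, 0, 0.0182, 0.0464, 0, 1, 0, 0, 0, 0, 0, 0, 1, 0, 0, 0, 0, 0, 0, 1]

```text
clock: 8.28
eef_pos: [601.4, -193.6, 236.5]
tool_rot: [-3.14, 0.003, -0.016]
force: [0.1, 0.6, -0.5]
width: 58.4
gripper_force: 64.5
```

```bash
python3 -c "
from h import *
shot('wG')"
```

```text
wG 8.275 [ 601.40574234 -193.63665578  236.46246779] [-3.13996651e+00  2.51199809e-03 -1.59616555e-02] 58.401683702966274 64.46927189826965 [ 0.1384437   0.64053826 -0.48403536]
```

View pics/wG.png

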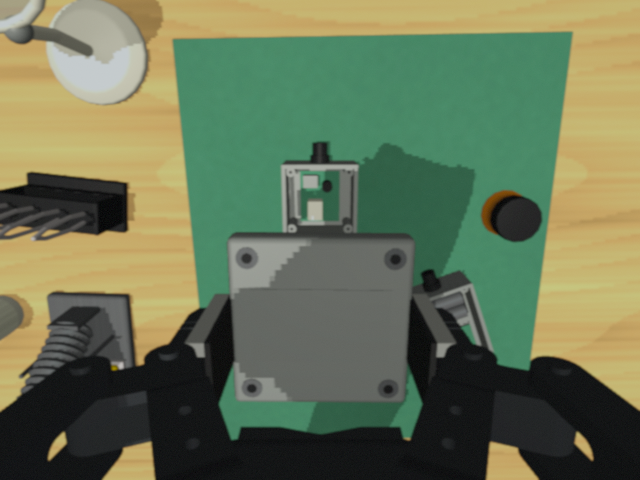

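wG: the lid is level in the pads, corners (229,236),(414,236),(404,400),(238,402). The box's gland-side rim edge runs (281,163)–(358,163). Check the lid-to-TCP offset and the box pose from this view.

```bash
python3 -c "
from h import *
c=load('wG')
P=np.array([plane(c,p,250.9)[:2] for p in [(229,236),(414,236),(404,400),(238,402)]]);print(P.round(1).tolist(),P.mean(0)-c['tcp'][:2])
e=P[0]-P[3];f=P[1]-P[2];print(np.degrees(np.arctan2(*(e+f)[::-1])), np.hypot(*e),np.hypot(*(P[0]-P[1])))
m=grey(c['im'],50,95,240)[140:235,265:375]
ys,xs=np.nonzero(m);ys+=140;xs+=265;print(xs.min(),xs.max(),ys.min())
for p in [(281.5,163),(358,163),(358,228),(281.5,228)]: print(plane(c,p,43).round(1))
for q in [(632.7,-164.4),(632.7,-224.4),(572.7,-164.4)]: print(proj(c,[*q,43]))
"
```

```text
[[632.8, -165.0], [632.0, -223.1], [572.3, -222.2], [572.3, -163.8]] [0.96488791 0.09992605]
-0.9605530402348902 60.5820823762903 58.071836985727515
281 358 164
[ 635.6 -163.    43. ]
[ 634.7 -222.9   43. ]
[ 582.3 -223.3   43. ]
[ 583.1 -161.    43. ]
[283.43361175 166.64792991]
[359.95085316 165.55674269]
[286.16466834 240.24178807]
```

Call:
carry_out:
  deltas: [0, 0, 0, 0.001, 0, 0.03, 1, 0, 0, 0, 0, 0, 0.05, 1, 0, 0, 0, 0, 0, 0.05, 1, 0, 0, 0, 0, 0, 0.03, 1, 0, 0, 0, 0, 0, 0.01, 1, 0, 0, 0, 0, 0, 0, 1, 0, 0, 0, 0, 0, 0, 1]

```text
clock: 9.2
eef_pos: [604.6, -194.5, 69.5]
tool_rot: [3.141, -0.003, -0.015]
force: [-0.3, 0.5, 0.7]
width: 58.2
gripper_force: 64.5
```

```bash
python3 -c "
from h import *
shot('wH')"
```

```text
wH 9.2 [ 604.55278754 -194.47992874   69.4761369 ] [ 3.14094406e+00 -2.80528552e-03 -1.54837110e-02] 58.20694205642285 64.47696089744568 [-0.32201014  0.52909386  0.73014167]
```

View pics/wH.png

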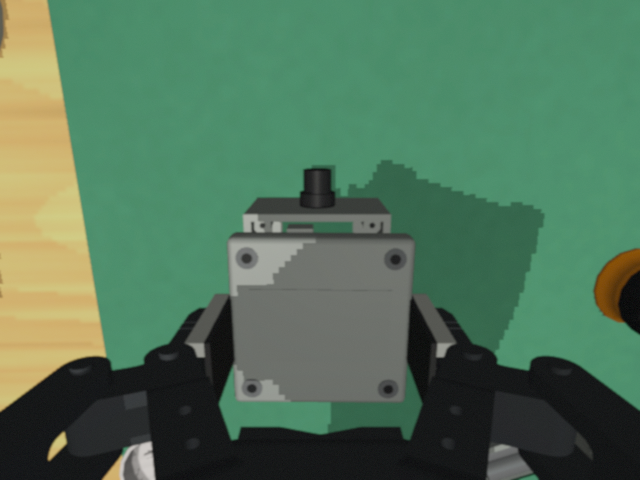

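wH: the rim's +x edge runs (244,214)–(391,214), with the gland at (317,190) beyond it. The lid's upper edge is (230,236)–(414,236).

```bash
python3 -c "
from h import *
c=load('wH')
g=cv2.cvtColor(c['im'],cv2.COLOR_RGB2GRAY).astype(int)
print(g[204:240,262].tolist(),g[204:240,375].tolist()); print(g[218,234:256].tolist(),g[218,380:402].tolist())
L=np.array([plane(c,p,83.9)[:2] for p in [(229.5,236),(414,236),(404,400),(238,402)]]);print('lid',L.mean(0),L.round(1).tolist())
B=[plane(c,p,43)[:2].round(1) for p in [(244,213.5),(391,213.5)]];print('rim',B)
"
```

```text
[60, 61, 59, 61, 60, 60, 61, 61, 60, 71, 94, 110, 114, 116, 115, 115, 122, 134, 135, 102, 64, 56, 63, 93, 134, 160, 167, 156, 119, 76, 64, 69, 75, 90, 108, 124] [61, 61, 60, 60, 59, 59, 60, 60, 60, 73, 96, 113, 119, 119, 119, 118, 119, 119, 116, 111, 101, 100, 106, 112, 117, 118, 117, 117, 104, 80, 61, 59, 61, 67, 75, 86]
[119, 118, 118, 118, 119, 118, 120, 121, 135, 155, 169, 172, 173, 172, 173, 173, 173, 173, 173, 173, 172, 173] [119, 118, 118, 119, 119, 119, 118, 119, 118, 117, 109, 96, 86, 83, 83, 84, 83, 85, 84, 84, 85, 85]
lid [ 605.45507243 -194.39599139] [[635.9, -165.9], [635.0, -223.9], [575.5, -223.0], [575.5, -164.7]]
rim [array([ 634.5, -163.4]), array([ 633.7, -223.3])]
```

Call:
carry_out:
  deltas: [0, 0, 0, -0.0013, -0.0016, 0, 1, 0, 0, 0, 0, 0, 0.012, 1, 0, 0, 0, 0, 0, 0.008, 1, 0, 0, 0, 0, 0, 0.003, 1, 0, 0, 0, 0, 0, 0, 1]

```text
clock: 9.88
eef_pos: [601.8, -192.9, 44.3]
tool_rot: [-3.141, 0.001, -0.016]
force: [-0.2, 0.0, -0.2]
width: 58.4
gripper_force: 64.5
```

```bash
python3 -c "
from h import *
shot('wI')
c=load('wI')
g=cv2.cvtColor(c['im'],cv2.COLOR_RGB2GRAY).astype(int)
print(g[190:245,262].tolist());print(g[190:245,375].tolist()); 
for r in (225,228,231): print(r,g[r,215:250].tolist(),g[r,390:425].tolist())
"
```

```text
wI 9.875 [ 601.7675252  -192.86578254   44.26052866] [-3.14139150e+00  8.47023883e-04 -1.61132939e-02] 58.37646850008771 64.47672843933105 [-0.19557498  0.00607103 -0.19473399]
[121, 121, 120, 119, 120, 119, 120, 119, 118, 112, 91, 72, 62, 61, 60, 62, 62, 60, 63, 61, 61, 61, 60, 61, 60, 61, 61, 62, 60, 62, 81, 126, 163, 171, 162, 137, 117, 115, 115, 117, 115, 106, 84, 68, 63, 66, 76, 90, 109, 125, 137, 146, 154, 162, 167]
[84, 86, 85, 87, 86, 86, 85, 85, 85, 86, 80, 69, 63, 62, 61, 63, 62, 62, 63, 62, 62, 61, 62, 63, 61, 61, 60, 62, 61, 62, 68, 90, 112, 120, 119, 120, 119, 119, 119, 114, 105, 102, 96, 74, 60, 57, 62, 66, 75, 86, 96, 101, 105, 109, 113]
225 [120, 118, 118, 118, 118, 119, 119, 118, 119, 118, 119, 119, 119, 118, 119, 119, 119, 120, 129, 148, 165, 172, 172, 172, 172, 172, 170, 165, 154, 140, 135, 134, 135, 135, 135] [120, 119, 118, 119, 119, 119, 119, 119, 119, 119, 118, 118, 118, 119, 118, 118, 114, 104, 91, 85, 86, 86, 85, 86, 86, 85, 85, 87, 86, 86, 85, 84, 85, 86, 84]
228 [118, 118, 121, 118, 119, 119, 119, 118, 120, 119, 119, 121, 119, 119, 119, 119, 118, 120, 127, 144, 162, 169, 173, 172, 171, 172, 168, 153, 128, 115, 114, 114, 114, 114, 114] [118, 119, 119, 119, 118, 118, 119, 118, 119, 119, 119, 120, 119, 119, 119, 117, 114, 103, 91, 85, 85, 85, 85, 87, 86, 85, 86, 85, 85, 86, 85, 85, 85, 86, 83]
231 [120, 119, 120, 121, 119, 120, 120, 118, 118, 120, 120, 119, 120, 119, 121, 120, 119, 120, 122, 132, 145, 154, 156, 156, 154, 145, 131, 116, 95, 73, 62, 68, 84, 99, 104] [118, 119, 117, 110, 92, 67, 53, 65, 91, 111, 118, 118, 118, 118, 118, 116, 110, 100, 91, 85, 84, 86, 85, 85, 85, 86, 86, 86, 86, 86, 86, 85, 86, 85, 85]
```

```bash
python3 -c "
from h import *
c=load('wI')
L=np.array([plane(c,p,58.7)[:2] for p in [(229.5,236),(414,236)]])
B=np.array([plane(c,p,43)[:2] for p in [(233.7,220.8),(407.5,220.8)]])
print(L.round(1),B.round(1),B.mean(0)-L.mean(0))
"
```

```text
[[ 633.2 -164.3]
 [ 632.4 -222.3]] [[ 634.5 -162.7]
 [ 633.6 -223.3]] [1.25617924 0.33744125]
```

Call:
carry_out:
  deltas: [0, 0, 0, 0.0008, -0.0003, 0, 1, 0, 0, 0, 0, 0, 0.0015, 1, 0, 0, 0, 0, 0, 0.0015, 1, 0, 0, 0, 0, 0, 0, 1]

```text
clock: 10.42
eef_pos: [602.7, -192.6, 41.7]
tool_rot: [-3.142, 0.0, -0.016]
force: [0.6, 0.7, -0.2]
width: 58.4
gripper_force: 64.5
```

Call:
carry_out:
  deltas: [0, 0, 0, 0, 0, 0.0015, 1, 0, 0, 0, 0, 0, 0.001, 1, 0, 0, 0, 0, 0, 0, 1]

```text
clock: 10.8
eef_pos: [602.8, -192.6, 39.2]
tool_rot: [-3.142, 0.0, -0.016]
force: [0.1, -0.6, -0.3]
width: 58.5
gripper_force: 64.5
```

Call:
carry_out:
  deltas: [0, 0, 0, 0, 0, 0.001, 1, 0, 0, 0, 0, 0, 0, 1]

```text
clock: 11.05
eef_pos: [603.0, -192.7, 38.6]
tool_rot: [3.141, -0.0, -0.016]
force: [-0.8, 0.2, 3.3]
width: 57.9
gripper_force: 65.5
```

Call:
carry_out:
  deltas: [0, 0, 0, 0, 0, 0.001, 1, 0, 0, 0, 0, 0, 0, 1]

```text
clock: 11.3
eef_pos: [603.0, -192.6, 38.5]
tool_rot: [3.142, -0.0, -0.016]
force: [-2.3, 1.0, 9.7]
width: 58.2
gripper_force: 66.7
```

Contact at TCP z 38.5 is exactly where home was predicted. Release and rise.

Call:
carry_out:
  deltas: [0, 0, 0, 0, 0, 0.0005, 1, 0, 0, 0, 0, 0, -0.001, 1, 0, 0, 0, 0, 0, 0, -1, 0, 0, 0, 0, 0, 0, -1, 0, 0, 0, 0, 0, 0, -1, 0, 0, 0, 0, 0, 0, -1, 0, 0, 0, 0, 0, -0.01, -1, 0, 0, 0, 0, 0, -0.03, -1, 0, 0, 0, 0, 0, -0.03, -1, 0, 0, 0, 0, 0, 0, -1]

```text
clock: 12.55
eef_pos: [605.0, -193.3, 111.1]
tool_rot: [3.14, -0.006, -0.016]
force: [0.9, 0.4, -0.1]
width: 85.5
gripper_force: 0.0
```

```bash
python3 -c "
from h import *
shot('wJ')
c=load('wJ'); q,h=quad(c,(320,300),110,70); print(q.round(1).tolist())
P=np.array([plane(c,x,53)[:2] for x in q]);print(P.round(1).tolist(),P.mean(0))
"
```

```text
wJ 12.55 [ 605.00762853 -193.32547176  111.09420881] [ 3.1399754  -0.00583571 -0.01611716] 85.48824474895623 0.0 [ 0.9486818   0.44129213 -0.1406665 ]
[[259.0, 317.0], [259.0, 198.0], [381.0, 198.0], [381.0, 317.0]]
[[573.9, -160.8], [636.0, -164.0], [635.2, -222.5], [573.0, -223.9]] [ 604.53963085 -192.81917911]
```

Call:
carry_out:
  deltas: [0, 0, 0, 0, 0, -0.04, -1, 0, 0, 0, 0, 0, -0.05, -1, 0, 0, 0, -0.03, 0.005, -0.05, -1, 0, 0, 0, -0.045, 0.01, 0, -1, 0, 0, 0, -0.045, 0.01, 0, -1, 0, 0, 0, -0.045, 0.01, 0, -1, 0, 0, 0, -0.035, 0, 0, -1, 0, 0, 0, 0, 0, 0, -1, 0, 0, 0, 0, 0, 0, -1]

```text
clock: 13.72
eef_pos: [403.0, -224.3, 247.7]
tool_rot: [-3.141, -0.001, -0.016]
force: [0.9, 0.7, 0.0]
width: 85.5
gripper_force: 0.0
```

```bash
python3 -c "
from h import *
shot('wK')"
```

```text
wK 13.725 [ 403.04627136 -224.27996155  247.66359631] [-3.14147320e+00 -5.47783856e-04 -1.56229955e-02] 85.52523478160946 0.0 [0.90007019 0.68606742 0.04585508]
```

Call:
carry_out:
  deltas: [0, 0, 0, 0, -0.03, 0, -1, 0, 0, 0, 0, -0.03, 0, -1, 0, 0, 0, 0, 0, 0, -1, 0, 0, 0, 0, 0, 0, -1]

```text
clock: 14.28
eef_pos: [404.1, -164.8, 247.7]
tool_rot: [3.141, -0.0, -0.015]
force: [-0.3, -1.0, 0.6]
width: 85.6
gripper_force: 0.0
```

Run:
```python
from h import *
shot('wL')
C=[]
for n in 'KL':
    c=load('w'+n); p=proj(c,[468,-311,37]); print(p)
    for lo in (60,95):
        q,h=quad(c,p,85,lo); P=np.array([plane(c,x,37)[:2] for x in q]); ee=np.diff(np.r_[P,P[:1]],axis=0); LL=np.hypot(*ee.T); i=LL[:2].argmax()
        print(n,lo,q.round().tolist(),P.mean(0).round(1),LL[:2].round(1),np.degrees(np.arctan2(*ee[i][::-1])).round(1))
    C+=[c,q.mean(0)]
print(tri(*C))
cs=[load('wJ'),load('wK'),load('wL')]
ims=[x['im'][:,:,::-1] for x in cs]
o=[cv2.resize(ims[0][150:390,160:480],(400,300))]
for c,im in zip(cs[1:],ims[1:]):
    x,y=proj(c,[468,-311,37]).astype(int); im=cv2.copyMakeBorder(im,100,100,100,100,0)[y+10:y+190,x+0:x+200]; o.append(cv2.resize(im,(333,300),interpolation=cv2.INTER_CUBIC))
v=np.zeros((600,800,3),np.uint8); v[:300,:400]=o[0]; v[300:,:333]=o[1]; v[300:,340:673]=o[2]; cv2.imwrite('pics/z.png',v)
```

```text
wL 14.275 [ 404.08458601 -164.77845935  247.7262693 ] [ 3.14106006e+00 -3.62585861e-04 -1.53110679e-02] 85.55038850420252 0.0 [-0.29854405 -1.00985212  0.60825571]
[427.90563362 120.78918274]
K 60 [[368.0, 62.0], [448.0, 36.0], [494.0, 174.0], [414.0, 200.0]] [ 467.8 -313.9] [ 63.  114.6] -156.9
K 95 [[369.0, 62.0], [448.0, 36.0], [493.0, 172.0], [414.0, 198.0]] [ 468.7 -313.9] [ 62.2 113. ] -156.9
[501.90846359 121.03978601]
L 60 [[444.0, 60.0], [526.0, 37.0], [566.0, 178.0], [485.0, 201.0]] [ 467.3 -314.2] [ 63.  117.3] -157.1
L 95 [[445.0, 60.0], [526.0, 37.0], [566.0, 177.0], [486.0, 201.0]] [ 467.4 -314.7] [ 62.3 117.2] -156.9
(array([ 470.3212681 , -312.29754699,   41.00475242]), np.float64(1.0887658526997726))
```

Square lid sits on the box, outline centre (604.5,-192.8) against rim (604,-192.9), about 60 mm square. Long box at (468.5,-314), yaw about 23°. Fetching the long lid.

Call:
carry_out:
  deltas: [0, 0, 0, 0.015, -0.025, 0, -1, 0, 0, 0, 0.0267, -0.042, 0, -1, 0, 0, 0, 0.0267, -0.042, 0, -1, 0, 0, 0, 0.0267, -0.042, 0, -1, 0, 0, 0, 0.0267, -0.042, 0, -1, 0, 0, 0, 0.0267, -0.042, 0, -1, 0, 0, 0, 0.0267, -0.042, 0, -1, 0, 0, 0, 0.0267, -0.042, 0, -1, 0, 0, 0, 0.0114, -0.017, 0, -1, 0, 0, 10.4, 0, 0, 0, -1, 0, 0, 10.4, 0, 0, 0, -1, 0, 0, 10.4, 0, 0, 0, -1]

```text
clock: 15.82
eef_pos: [622.7, 167.0, 247.3]
tool_rot: [3.141, -0.0, -0.568]
force: [-0.1, 0.2, 0.3]
width: 85.4
gripper_force: 0.0
```

Call:
carry_out:
  deltas: [0, 0, 10.4, 0, 0, 0.02, -1, 0, 0, 0, 0, 0, 0.05, -1, 0, 0, 0, 0, 0, 0.05, -1, 0, 0, 0, 0, 0, 0.05, -1, 0, 0, 0, 0, 0, 0.02, -1, 0, 0, 0, 0, 0, 0, -1, 0, 0, 0, 0, 0, 0, -1]

```text
clock: 16.7
eef_pos: [623.7, 168.2, 59.7]
tool_rot: [-3.139, -0.002, -0.742]
force: [0.3, 0.4, 0.6]
width: 85.6
gripper_force: 0.0
```

Run:
```python
from h import *
shot('wM')
c=load('wM'); p=proj(c,[622.5,167.6,14]); print(p)
for lo in (50,75):
    q,h=quad(c,p,170,lo); P=np.array([plane(c,x,14)[:2] for x in q]); ee=np.diff(np.r_[P,P[:1]],axis=0); LL=np.hypot(*ee.T); i=LL[:2].argmax()
    print(lo,q.round().tolist(),P.mean(0).round(1),LL[:2].round(1),np.degrees(np.arctan2(*ee[i][::-1])).round(1))
```

```text
wM 16.7 [623.74860493 168.19611667  59.7329273 ] [-3.13867246e+00 -2.05310931e-03 -7.42439717e-01] 85.59478392793345 0.0 [0.2526405  0.43662105 0.55842734]
[322.03653126 267.42948928]
50 [[249.0, 149.0], [387.0, 149.0], [387.0, 374.0], [249.0, 374.0]] [622.9 169.8] [ 60.2 111.5] 139.9
75 [[249.0, 150.0], [386.0, 150.0], [386.0, 374.0], [249.0, 374.0]] [622.9 170.1] [ 59.8 111.1] 139.9
```

Call:
carry_out:
  deltas: [0, 0, 0, -0.001, 0, 0.03, -1, 0, 0, 0, 0, 0, 0.02, -1, 0, 0, 0, 0, 0, 0.009, -1, 0, 0, 0, 0, 0, 0, 1, 0, 0, 0, 0, 0, 0, 1, 0, 0, 0, 0, 0, 0, 1, 0, 0, 0, 0, 0, 0, 1, 0, 0, 0, 0, 0, 0, 1, 0, 0, 0, 0, 0, 0, 1]

```text
clock: 17.88
eef_pos: [622.0, 169.0, -0.2]
tool_rot: [-3.14, -0.001, -0.742]
force: [-0.0, 0.5, 5.9]
width: 60.1
gripper_force: 65.3
```

Call:
carry_out:
  deltas: [0, 0, 0, 0, 0, -0.01, 1, 0, 0, 0, 0, 0, -0.03, 1, 0, 0, 0, 0, 0, -0.05, 1, 0, 0, 0, 0, 0, -0.05, 1, 0, 0, 0, 0, 0, -0.05, 1, 0, 0, 0, 0, 0, -0.04, 1, 0, 0, 0, 0, 0, -0.015, 1, 0, 0, 0, 0, 0, 0, 1]

```text
clock: 18.88
eef_pos: [621.2, 168.9, 244.3]
tool_rot: [-3.141, -0.0, -0.742]
force: [0.9, 0.4, -1.3]
width: 60.2
gripper_force: 64.9
```

Run:
```python
from h import *
shot('wN')
c=load('wN'); z=c['tcp'][2]+13.5; q,h=quad(c,(320,300),190,60)
P=np.array([plane(c,x,z)[:2] for x in q]); R=c['tcp']; print(q.round(),z,P.mean(0)-R[:2])
ys=np.degrees(c['rot'][2]);e=np.array([np.cos(np.radians(ys)),np.sin(np.radians(ys))]);print('yaw',ys,'along tool x',(P-R[:2])@e)
g=cv2.cvtColor(c['im'],cv2.COLOR_RGB2GRAY).astype(int)
for y in (160,180,200,230): print(y,np.abs(np.diff(g[y,200:440])).argsort()[-6:]+200)
for x in (270,320,370): print(x,np.abs(np.diff(g[60:460,x])).argsort()[-6:]+60)
```

```text
wN 18.875 [621.22558397 168.9075721  244.25622836] [-3.14071833e+00 -3.73440399e-04 -7.41975682e-01] 60.20868897840651 64.85047817230225 [ 0.86472629  0.38893428 -1.28262869]
[[218. 153.]
 [420. 153.]
 [420. 439.]
 [218. 439.]] 257.7562283587122 [ 3.77552142 -3.69755969]
yaw -42.51207506470298 along tool x [ 56.40608784  56.50923901 -45.81061139 -45.97800205]
160 [218 421 349 348 215 216]
180 [240 419 225 226 216 217]
200 [221 219 304 305 419 218]
230 [273 220 272 221 416 417]
270 [154 425 151 427 152 426]
320 [397 154 153 151 433 434]
370 [ 99 425 150 151 427 426]
```

Call:
carry_out:
  deltas: [0, 0, -9.3, 0, 0, 0, 1, 0, 0, -9.3, 0, 0, 0, 1, 0, 0, -9.3, 0, 0, 0, 1, 0, 0, -9.3, 0, 0, 0, 1, 0, 0, -9.3, 0, 0, 0, 1, 0, 0, -9.3, 0, 0, 0, 1, 0, 0, -9.5, 0, 0, 0, 1, 0, 0, 0, 0, 0, 0, 1]

```text
clock: 19.92
eef_pos: [620.0, 168.4, 241.5]
tool_rot: [-3.14, 0.004, 0.396]
force: [0.5, 0.1, -0.3]
width: 60.4
gripper_force: 64.8
```

Call:
carry_out:
  deltas: [0, 0, 0, -0.0138, 0.016, 0, 1, 0, 0, 0, -0.03, 0.0354, 0, 1, 0, 0, 0, -0.03, 0.0354, 0, 1, 0, 0, 0, -0.03, 0.0354, 0, 1, 0, 0, 0, -0.03, 0.0354, 0, 1, 0, 0, 0, -0.03, 0.0354, 0, 1, 0, 0, 0, -0.03, 0.0354, 0, 1, 0, 0, 0, -0.03, 0.0354, 0, 1, 0, 0, 0, -0.03, 0.0354, 0, 1, 0, 0, 0, -0.03, 0.0354, 0, 1, 0, 0, 0, -0.03, 0.0354, 0, 1, 0, 0, 0, -0.015, 0.016, 0, 1]

```text
clock: 21.42
eef_pos: [464.1, -318.5, 243.5]
tool_rot: [3.141, 0.003, 0.39]
force: [0.4, -0.1, -1.1]
width: 60.3
gripper_force: 64.8
```

Call:
carry_out:
  deltas: [0, 0, 0, 0, 0, 0.03, 1, 0, 0, 0, 0, 0, 0.05, 1, 0, 0, 0, 0, 0, 0.04, 1, 0, 0, 0, 0, 0, 0.02, 1, 0, 0, 0, 0, 0, 0, 1, 0, 0, 0, 0, 0, 0, 1]

```text
clock: 22.18
eef_pos: [467.4, -315.2, 104.7]
tool_rot: [3.14, -0.0, 0.396]
force: [-0.4, 0.1, 0.4]
width: 60.1
gripper_force: 64.8
```

Run:
```python
from h import *
shot('wO')
c=load('wO');im=c['im'][:,:,::-1]
cv2.imwrite('pics/wO_v.png',im)
```

```text
wO 22.175 [ 467.35873336 -315.17247143  104.65343872] [ 3.14039499e+00 -2.58697909e-04  3.96144757e-01] 60.08689658213756 64.83386278152466 [-0.4176989   0.0984783   0.36686861]
```

View pics/wO_v.png

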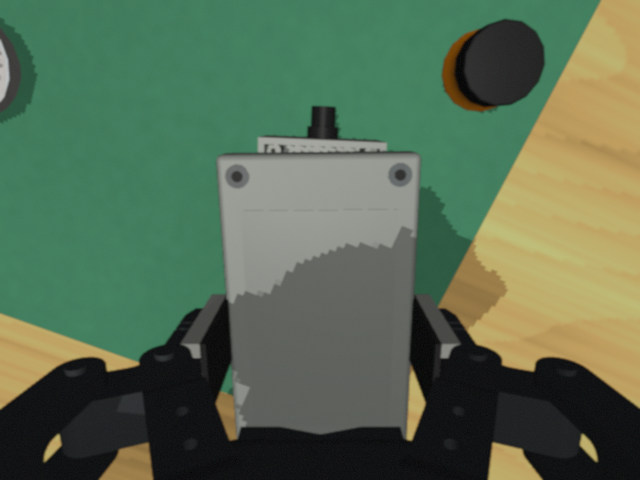

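wO: the long box's rim end runs (258,138)–(387,143) beyond the lid's end edge (217..420,154), with the gland at (322,122). The box is therefore turned about 2° clockwise from the lid. Next, fit the edge.

```bash
cat > rim.py <<'E'
from h import *
import sys
from cell import ctrl
def meas(n,ztop,lidrow):
    c=load(n); im=c['im'].astype(int); sat=(im[...,1]-im[...,0])  # green mat: G>>R
    tcp=c['tcp']; yaw=c['rot'][2]; ex=np.array([np.cos(yaw),np.sin(yaw)]); ey=np.array([-np.sin(yaw),np.cos(yaw)])
    g=(sat<18)&(im[...,1]>95)
    E=[]
    for x in range(245,400):
        col=np.nonzero(g[lidrow-40:lidrow-3,x])[0]
        if len(col) and not(300<x<344): E.append((x,col[0]+lidrow-40-.5))
    E=np.array(E,float); 
    # robust fit in pixels
    l=cv2.fitLine(E.astype(np.float32),cv2.DIST_HUBER,0,.01,.01).ravel()
    f=lambda x:l[3]+(x-l[2])*l[1]/l[0]
    rows=[]
    for y in range(lidrow-9,lidrow-3):
        xs=np.nonzero(g[y,225:415])[0]+225
        if len(xs): rows.append((y,xs[0]-.5,xs[-1]+.5))
    print('rows',rows,'slope',l[1]/l[0],'n',len(E))
    y,xl,xr=rows[0][0],*np.median(np.array(rows)[:,1:],axis=0)
    P=np.array([plane(c,(x,f(x)),37)[:2] for x in (xl,xr)])
    d=P[0]-P[1]; by=np.degrees(np.arctan2(*d[::-1]))-90
    m=P.mean(0); b=np.radians(by); C=m-56*np.array([np.cos(b),np.sin(b)])
    print('rim corners',P.round(1).tolist(),'len',np.hypot(*d).round(1),'box yaw',by.round(2),'tool yaw',np.degrees(yaw).round(2),'box centre',C.round(1))
    Z=tcp[2]+13.8
    L=np.array([plane(c,p,Z)[:2] for p in ztop]);lm=L.mean(0);ld=L[0]-L[1];ly=np.degrees(np.arctan2(*ld[::-1]))-90
    a=np.radians(ly);LC=lm-56*np.array([np.cos(a),np.sin(a)])
    print('lid yaw',ly.round(2),'centre',LC.round(1),'tcp',tcp.round(1)); D=C-LC; print('move tool x',(D@ex).round(1),'tool y',(-D@ey).round(1),'dyaw',(by-ly).round(2))
if __name__=='__main__':
    n=sys.argv[1]
    if len(sys.argv)>2: shot(n)
    meas(n,[(217.5,153),(420.5,153)],153)
E
python3 rim.py wO
```

```text
rows [(144, np.float64(257.5), np.float64(385.5)), (145, np.float64(257.5), np.float64(385.5)), (146, np.float64(257.5), np.float64(385.5)), (147, np.float64(257.5), np.float64(385.5)), (148, np.float64(257.5), np.float64(385.5)), (149, np.float64(257.5), np.float64(385.5))] slope 0.044161327 n 85
rim corners [[509.9, -263.5], [531.4, -321.6]] len 61.9 box yaw 20.33 tool yaw 22.7 box centre [ 468.1 -312. ]
lid yaw 22.79 centre [ 467.7 -313.6] tcp [ 467.4 -315.2  104.7]
move tool x 1.1 tool y -1.3 dyaw -2.46
```

Call:
carry_out:
  deltas: [0, 0, 2.4, 0, 0, 0, 1, 0, 0, 0, 0.0011, -0.0013, 0.01, 1, 0, 0, 0, 0, 0, 0.018, 1, 0, 0, 0, 0, 0, 0.01, 1, 0, 0, 0, 0, 0, 0, 1, 0, 0, 0, 0, 0, 0, 1]

```text
clock: 22.98
eef_pos: [468.4, -312.9, 66.1]
tool_rot: [3.141, -0.0, 0.356]
force: [-0.2, 0.9, -0.2]
width: 60.4
gripper_force: 64.8
```

```bash
python3 rim.py wP 1; python3 -c "
from h import *
c=load('wP');g=cv2.cvtColor(c['im'],cv2.COLOR_RGB2GRAY).astype(int)
for x in (265,290,360,380): print(x,g[120:160,x].tolist())
print(g[147,225:260].tolist(),g[147,375:415].tolist())"
```

```text
wP 22.975 [ 468.3983874  -312.92581334   66.09292049] [ 3.14113439e+00 -3.81412654e-04  3.55791454e-01] 60.375656396735096 64.84714150428772 [-0.20407894  0.85690408 -0.24347276]
rows [(148, np.float64(244.5), np.float64(395.5)), (149, np.float64(242.5), np.float64(398.5))] slope 0.0 n 111
rim corners [[509.9, -263.9], [531.2, -321.1]] len 61.0 box yaw 20.48 tool yaw 20.39 box centre [ 468.1 -312.1]
lid yaw 20.48 centre [ 468.8 -311.4] tcp [ 468.4 -312.9   66.1]
move tool x -0.9 tool y 0.4 dyaw -0.0
265 [110, 110, 110, 108, 109, 109, 112, 109, 109, 109, 109, 110, 110, 111, 110, 109, 109, 110, 109, 110, 109, 109, 107, 97, 77, 60, 55, 67, 114, 152, 153, 126, 91, 74, 85, 107, 122, 133, 142, 151]
290 [110, 111, 110, 111, 110, 109, 109, 110, 109, 109, 110, 109, 110, 110, 110, 110, 110, 109, 111, 110, 110, 110, 110, 102, 81, 62, 55, 68, 113, 156, 165, 151, 113, 80, 91, 111, 125, 135, 143, 152]
360 [113, 113, 112, 113, 113, 113, 113, 113, 112, 112, 111, 111, 111, 110, 111, 111, 112, 111, 111, 111, 111, 112, 110, 99, 81, 61, 55, 63, 94, 120, 114, 89, 72, 84, 105, 121, 133, 139, 148, 154]
380 [112, 113, 112, 113, 113, 113, 113, 112, 113, 113, 113, 113, 113, 113, 113, 113, 112, 112, 111, 109, 111, 111, 112, 106, 93, 70, 55, 61, 97, 135, 142, 110, 77, 86, 109, 123, 133, 140, 149, 154]
[109, 109, 108, 109, 109, 110, 110, 108, 111, 109, 110, 110, 110, 110, 109, 110, 110, 113, 114, 112, 107, 102, 95, 88, 83, 79, 76, 73, 68, 67, 68, 66, 67, 67, 64] [61, 62, 60, 63, 62, 61, 61, 62, 60, 62, 63, 61, 61, 60, 63, 66, 72, 75, 83, 90, 99, 105, 108, 111, 113, 113, 112, 113, 113, 113, 112, 113, 113, 113, 112, 113, 112, 113, 111, 112]
```

Call:
carry_out:
  deltas: [0, 0, 0, -0.0007, 0.0004, 0, 1, 0, 0, 0, 0, 0, 0.008, 1, 0, 0, 0, 0, 0, 0.006, 1, 0, 0, 0, 0, 0, 0.004, 1, 0, 0, 0, 0, 0, 0.001, 1, 0, 0, 0, 0, 0, 0, 1, 0, 0, 0, 0, 0, 0, 1, 0, 0, 0, 0, 0, 0, 1]

```text
clock: 24.02
eef_pos: [467.7, -313.5, 47.0]
tool_rot: [3.141, -0.0, 0.356]
force: [0.6, 0.1, -0.2]
width: 60.4
gripper_force: 64.8
```

Run:
```python
from h import *
from cell import ctrl
shot('wQ')
c=load('wQ');g=cv2.cvtColor(c['im'],cv2.COLOR_RGB2GRAY).astype(int)
for x in (245,265,380,395): print(x,g[138:162,x].tolist())
for r in (149,151): print(r,g[r,222:250].tolist(),g[r,390:422].tolist())
# is the rest in place: compare top views
im=ctrl.get_image('top'); T=load('top'); d=cv2.absdiff(im,T['im']).max(2)
for n,(x,y,w) in dict(sqbox=(422,212,18),dish=(386,263,14),jar=(491,222,11),stand=(325,272,18),rack=(330,213,20),mag=(345,150,20),bottle=(289,256,10),reel=(187,215,15),closed=(282,141,18)).items(): print(n,d[y-w:y+w,x-w:x+w].mean().round(1),end=' ')
for n,z in (('lid',61.0),):
    b=blob(grey(im),(473,268),8); R=cv2.minAreaRect(b); print(R,[plane(T,q,z)[:2].round(1).tolist() for q in cv2.boxPoints(R)])
s=[]
for i in range(3): q=ctrl.read_state(); s.append(q['eef_pos']); ctrl.get_image('top')
print(np.array(s).round(1).tolist(),q['tool_rot'],q['force'],q['clock'])
```

```text
wQ 24.025 [ 467.74792261 -313.48627451   47.00839152] [ 3.14128520e+00 -2.81783226e-04  3.55748649e-01] 60.403243615338624 64.84752058982849 [ 0.57680256  0.12147141 -0.17308856]
245 [110, 112, 112, 111, 110, 109, 104, 92, 68, 58, 76, 122, 157, 162, 139, 97, 85, 103, 120, 132, 141, 150, 157, 163]
265 [111, 110, 109, 111, 110, 106, 94, 71, 57, 58, 74, 122, 158, 159, 127, 89, 87, 108, 122, 134, 144, 151, 159, 162]
380 [111, 111, 112, 112, 112, 113, 102, 78, 59, 57, 64, 92, 113, 93, 73, 89, 109, 126, 135, 142, 149, 156, 159, 160]
395 [115, 113, 114, 113, 116, 114, 112, 98, 76, 57, 61, 82, 98, 84, 73, 92, 112, 126, 135, 143, 150, 155, 159, 158]
149 [110, 110, 111, 112, 111, 112, 112, 112, 111, 116, 124, 131, 129, 127, 124, 122, 122, 119, 120, 121, 121, 121, 122, 122, 123, 122, 122, 121] [83, 77, 78, 77, 79, 82, 91, 101, 105, 105, 105, 105, 105, 109, 113, 116, 118, 118, 114, 112, 113, 113, 113, 114, 113, 114, 114, 114, 114, 114, 115, 115]
151 [111, 111, 110, 111, 110, 110, 111, 111, 112, 122, 142, 160, 165, 164, 162, 161, 157, 150, 145, 151, 156, 158, 161, 162, 162, 161, 162, 162] [87, 81, 81, 81, 81, 84, 94, 102, 106, 106, 109, 108, 106, 103, 102, 100, 99, 93, 82, 80, 81, 86, 92, 101, 105, 109, 110, 111, 111, 113, 113, 113]
sqbox 24.7 dish 6.9 jar 4.3 stand 5.7 rack 6.6 mag 7.5 bottle 7.8 reel 5.6 closed 6.8 ((469.9410705566406, 261.2406921386719), (32.44532775878906, 29.8302001953125), 77.19573211669922) [[515.7, -255.6], [532.0, -321.4], [460.4, -335.9], [444.3, -270.6]]
[[467.7, -313.5, 47.0], [467.7, -313.4, 46.9], [467.7, -313.4, 46.9]] [ 3.14150425e+00 -1.16687606e-04  3.55878493e-01] [ 0.04590369  0.47390291 -0.17794304] 24.225
```

Run:
```python
from h import *
c=load('wQ');y=c['rot'][2];ex=np.array([np.cos(y),np.sin(y)]);ey=np.array([np.sin(y),-np.cos(y)])
B=np.array([plane(c,p,37)[:2] for p in [(231.5,148.8),(408,148.8)]]);L=np.array([plane(c,p,60.8)[:2] for p in [(217.5,153),(420.5,153)]])
D=B.mean(0)-L.mean(0);print(np.hypot(*(B[0]-B[1])),D@ex,D@ey)
S=load('side'); from cell import ctrl
im=ctrl.get_image('side'); T=S['im']; d=cv2.absdiff(im,T).max(2)
for n,X in dict(jar=(0,0),).items(): pass
p=proj(S,[604,-193,53]).astype(int);b=blob(grey(im,60,70),p,5);R=cv2.minAreaRect(b);print('sq lid seen',R,p)
for n,(x,y,w) in dict(dish=(313,313,12),stand=(276,260,22),rack=(333,245,15),mag=(393,220,25),bottle=(275,230,8),jar=(421,397,10)).items(): print(n,d[y-w:y+w,x-w:x+w].mean().round(1),end=' ')
```

```text
62.42135129008118 -0.21384499267734192 0.19428489634174861Traceback (most recent call last):
  File "<stdin>", line 8, in <module>
cv2.error: OpenCV(4.12.0) /io/opencv/modules/imgproc/src/convhull.cpp:143: error: (-215:Assertion failed) total >= 0 && (depth == CV_32F || depth == CV_32S) in function 'convexHull'
```

The long lid is centred within 0.3 mm and parallel to the box. The bottom of its lip is about 10 mm above the rim, the force is near zero, and nothing else has moved. Handing in.

```bash
python3 -c "
from cell import ctrl
print(ctrl.finish_job())"
```

```text
the job is handed in; nothing more can be done
None
```

The square lid is home on its box and released, and the long lid is held level and squarely lined up about 10 mm above the long box's rim without touching it; the job was handed in at about 24 s.

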